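# Scan the job card, then hold the paint gauge on the ringed spot

### The job

Take the hand-held paint gauge out of its stand and, with its tip a hand's breadth (about 8 cm) straight above the bar code on the job card, keep it pointed at the code and still for a good second so that it reads the code. Then set the gauge's tip inside the white ring on the blue cover plate, square to the plate's sloping face, and press lightly until its spring sleeve is about half way in (not fully in). Finish while still holding the gauge there like that; never press hard or disturb anything else on the counter.

Things in the scene. Friction and masses are not known exactly. Their poses are not given: they have to be found in the camera images.
- gauge: Hand-held paint gauge and code reader, 0.17 kg, upright in its stand: black body 30 (x) by 26 (y) mm, orange flange and cap, tapered nose with a steel tip. Origin at the tip face (sleeve out), z up along its length (it measures and reads along -z). Flange 46 x 42 mm, z = 60 to 66 mm, rests on the stand; free grip length z = 66 to 157 mm, top at 160 mm. Grip it across y (26 mm).
- probe_tip (a point): Centre of the face of the gauge's steel tip (12 mm diameter sleeve); axes as the gauge's. It moves in with the sleeve.
- probe (a joint): How far the spring sleeve at the gauge's tip is pressed in: 0 out, 0.008 m fully in (half way 0.004 m). The push starts at 1 N and grows by 0.5 N per mm (3 N half way, 5 N fully in, after that it is hard).
- stand: Grey desk stand, fixed, 80 x 80 x 70 mm with rubber feet 96 mm long in x; origin at the centre of its underside on the counter. The gauge hangs in a 33 x 29 mm through hole in the middle, its tip 10 mm above the counter, its axes parallel to the stand's.
- bar_code (a point): Centre of the printed bar code (black bars) on the white job card, which lies flat and fixed on the counter in a low grey holder, 62 x 92 mm, 5.5 mm high; z up.
- blue_plate: Blue painted cover plate, 112 x 116 x 6 mm, four screws at its corners, fixed on a plywood rest that slopes 20 degrees, low edge in front. Origin at the centre of its underside, z square to the face (up and, at yaw 0, towards the robot), x up the slope, y along the plate's width. The rest measures about 130 x 122 mm, up to 70 mm high.
- blue_plate_spot (a point): Centre of the white ring (35 mm outside, 30 mm inside diameter, small white dot at its centre) on the face of the blue plate; the black ring of the same size, 55 mm away, is not meant; axes as the plate's, z is the face's outward normal.
- marker: Red and white felt marker, 129 x 17 x 19 mm, lying, loose; leave alone.
- nipple: Brass hex pipe nipple, 34 x 39 x 53 mm, standing, loose; leave alone.
- carton: Small brown carton, 81 x 63 x 51 mm, loose; leave alone.
- tin: Open tin with brass nuts, 74 mm diameter, 48 mm high, loose; leave alone.
- calculator: Desk calculator, 138 x 78 x 20 mm, loose; leave alone.

How it is judged:
On the way, in this order (a step that is already met when the one before it is completed fails the run):
1. the held gauge, clear of its stand, is aimed at the bar code from 4 to 13 cm and held still (contact force between gauge and the fingers above 2 N and contact force between gauge and stand below 0.1 N and x of bar_code in the frame of gauge between -0.02 and 0.02 m and y of bar_code in the frame of gauge between -0.02 and 0.02 m and z of bar_code in the frame of gauge between -0.13 and -0.04 m and angle between gauge's own z axis and vertical below 0.3 rad and linear speed of gauge below 0.02 m/s and angular speed of gauge below 0.25 rad/s), for 0.7 s.
2. the gauge's tip stands in the ring on the blue plate, square and lightly pressed (x of probe_tip in the frame of blue_plate_spot between -0.01 and 0.01 m and y of probe_tip in the frame of blue_plate_spot between -0.01 and 0.01 m and angle between the z axis of gauge and the z axis of blue_plate_spot, either way round below 0.12 rad and contact force between gauge and blue_plate between 0.8 and 9 N and value of joint probe between 0.001 and 0.0072 m and contact force between gauge and the fingers above 2 N and contact force between gauge and stand below 0.1 N), for 0.3 s.
At the end, for the whole second after the job is handed in: The gauge is held still in the fingers, clear of its stand, its tip's centre within 10 mm of the ring's centre both ways on the blue plate, its axis within 0.12 rad of square to the face, the sleeve pressed in by 1 to 7.2 mm, contact force 0.8 to 9 N (all of step 2 and linear speed of gauge below 0.02 m/s); the arm keeps its last pose, push and grip.
It fails at once if the gauge is pressed hard (over 20 N) on the blue plate (contact force between gauge and blue_plate above 20 N).
It fails at once if a bystander is moved by more than 3 cm (distance of any of marker, nipple, carton, tin, calculator from where it was at the start of the episode above 0.03 m).
It also fails if it takes over 45 s, if anything falls off the work surface, if the arm or the gripper's body presses on something with over 40 N, if the wrist force passes 120 N, or if a joint passes its speed limit or range.

### The arm

A 6-joint arm with a two-finger parallel gripper is mounted at the origin on a cart in front of the work surface, level with it; the furniture and walls round the work are solid. World frame = base frame: x ahead of the robot, y to its left, z up, the work surface at z = 0. Lengths are in m, angles in rad, forces in N, time in s.
With the tool pointing down it reaches from about 0.4 to 0.925 m from the base axis. Payload 12.5 kg.
Tool frame: the origin (TCP) lies at the very end of the fingers, on their centre line; the grasp point (between the pads) lies grip_depth behind it (grip_depth is the distance from the TCP to the grasp point, in m); z points along the fingers, y is the line along which they close (so a half turn about z gives the same grasp; the last joint's range is limited). The gripper opens to 95 mm and grips with 3 to 60 N. Pads are 20 mm wide; open, the fingers measure 119 mm over their backs; the gripper's body (75 mm by 180 mm) begins 59 mm behind the grasp point.
Start: joints at [-0.106, 0.491, 1.559, -0, 1.092, -0.106], TCP at [0.625, 0, 0.215] pointing down, gripper open.
Joint ranges: [-3.1, 3.1], [-0.84, 2.19], [0.05, 2.79], [-1.13, 4.28], [0.06, 2.93], [-2.69, 2.69]. Speed limits (rad/s): [2.22, 2.22, 2.79, 3.14, 3.14, 3.14].

### API

Orientations are given as a 3x3 rotation matrix whose columns are the frame's x, y, z axes.
In Python, from bench import * gives the robot as it stands. Calls block until the motion is done:
- movep(position, orientation): joint-space move of the TCP to a pose.
- move_l(position, attitude=None, speed=0.15, max_force=None): straight line of the TCP; attitude=None keeps the orientation; speed is the mean speed in m/s. With max_force (N) it stops when the force on the tool has changed by that much, and returns True; else False.
- move_joints(angles): joint-space move.
- set_gripper(opening): finger opening in m; the grip force is fixed at half the most; returns when the fingers have stopped.
- wait(seconds).
- solve_ik(position, orientation): joint angles nearest the present ones, or None.
- read_camera(name): name is "scene" or "side" or "wrist"; returns the picture (400x640x3 uint8, red, green, blue); there is no depth.
- get_calibration(name): a dict with "fx", "fy", "cx", "cy" (pixels), "distortion" ([k1, k2, p1, p2, k3] as OpenCV has them; the pictures are not rectified), "T" (4x4, takes a point from camera to world coordinates). Camera axes: x right, y down, z forward; pixel columns grow to the right and rows downward; lengths in m; the calibration is good to about 2 mm. A picture is of the moment at which its call begins: read the wrist's pose just before it. get_calibration takes no time and is no camera call; for the wrist camera it gives the pose at the moment of the call.
A pose or a line that the arm cannot do raises IKError and nothing moves.
- sign_off(): hands the job in; it is judged then, once.
Readings, each from a call of its own:
- get_time(): time.
- get_qpos(): joint angles.
- get_joint_velocities(): joint speeds.
- get_joint_torque(): joint torques, N m.
- get_eef_pos(): TCP position.
- get_tcp_rot(): TCP orientation.
- get_force(): force on the tool from outside, world axes, zero at the start.
- get_torque(): the same for the moment, N m.
- get_gripper_width(): finger opening in m.
- get_finger_force(): force on a finger pad.
Only numpy, scipy, OpenCV 4.12 (cv2) and the standard library are available. Lean on these libraries where they do the work, as an engineer would, in place of code of your own. Each camera call takes 0.05 s, during which the arm holds its last target. There are 200 camera calls.

## Working session

There is one attempt and no reset: what is moved stays moved. The work goes in short steps, each a Python script; the robot and the scene stay as the last script left them, time stands still between calls to the robot, and variables do not carry over. Pictures are saved under pics/ and viewed, at most 12 in all, crops included, and the job is handed in when it is done.

```bash
mkdir -p pics; ls
python3 - <<'E'
from bench import *
import cv2,numpy as np
for n in("scene","side","wrist"):
    im=read_camera(n); cv2.imwrite(f"pics/{n}0.png",im[:,:,::-1]); c=get_calibration(n); print(n,{k:np.round(v,4).tolist() for k,v in c.items()})
a=cv2.imread("pics/scene0.png");b=cv2.imread("pics/side0.png")
E
```

```text
pics
scene {'fx': 408.4902, 'fy': 408.4902, 'cx': 313.601, 'cy': 197.5682, 'distortion': [-0.0468, 0.0, 0.0, 0.0, 0.0], 'T': [[0.6752, -0.5348, 0.508, -0.0551], [-0.7374, -0.4739, 0.4813, -0.5392], [-0.0166, -0.6996, -0.7144, 0.8543], [0.0, 0.0, 0.0, 1.0]]}
side {'fx': 491.8426, 'fy': 491.8426, 'cx': 321.7933, 'cy': 196.2881, 'distortion': [-0.0126, 0.0, 0.0, 0.0, 0.0], 'T': [[-0.6914, 0.5648, -0.4505, 1.0641], [0.7223, 0.5282, -0.4463, 0.5839], [-0.0141, -0.634, -0.7732, 1.052], [0.0, 0.0, 0.0, 1.0]]}
wrist {'fx': 357.4031, 'fy': 357.4031, 'cx': 311.8975, 'cy': 200.1551, 'distortion': [-0.0423, 0.0, 0.0, 0.0, 0.0], 'T': [[1.0, 0.0001, -0.0002, 0.6242], [0.0, -0.9613, -0.2754, 0.0783], [-0.0002, 0.2754, -0.9613, 0.3843], [0.0, 0.0, 0.0, 1.0]]}
```

View pics/scene0.png

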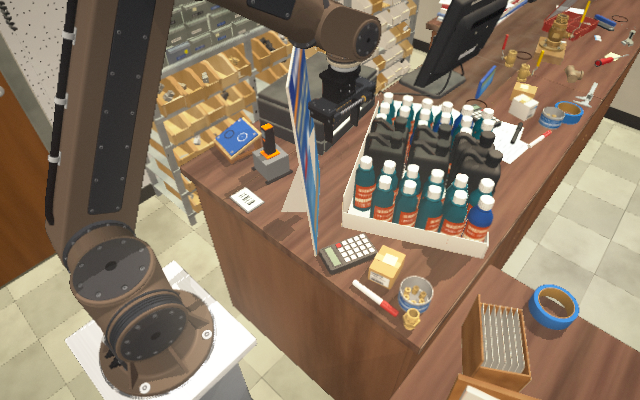

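View pics/side0.png

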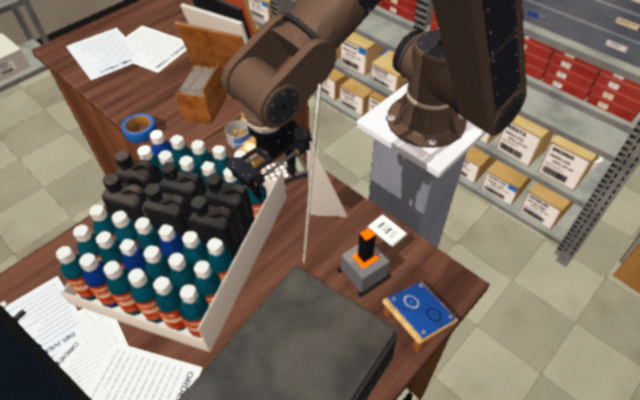

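View pics/wrist0.png

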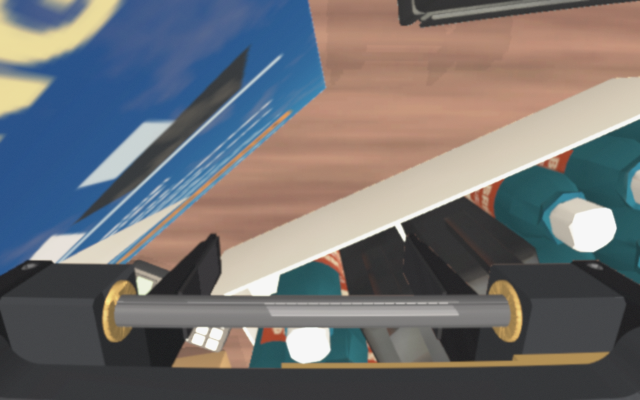

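The scene view shows the gauge at about (268,140), the card at (247,199), the plate at (238,137), and a tall board at about (305,150). The side view shows the gauge at (366,245), the card at (386,230), the plate at (420,310), and the board at (312,170). The wrist view shows the board beside the gripper and a bottle tray below. I'll enlarge the two fixed views.

Run:
```python
import cv2
a=cv2.imread("pics/scene0.png")[20:270,190:350]; b=cv2.imread("pics/side0.png")[60:350,290:470]
a=cv2.resize(a,None,fx=5,fy=5,interpolation=cv2.INTER_CUBIC)[:, :]
# crop A: plate/stand/card region 5x ; 
s=cv2.imread("pics/scene0.png"); d=cv2.imread("pics/side0.png")
cv2.imwrite("pics/c1.png",cv2.resize(s[110:220,205:325],None,fx=5,fy=5,interpolation=cv2.INTER_CUBIC))
cv2.imwrite("pics/c2.png",cv2.resize(d[205:345,325:465],None,fx=4.28,fy=4.28,interpolation=cv2.INTER_CUBIC))
```

```text
(no output)
```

View pics/c1.png

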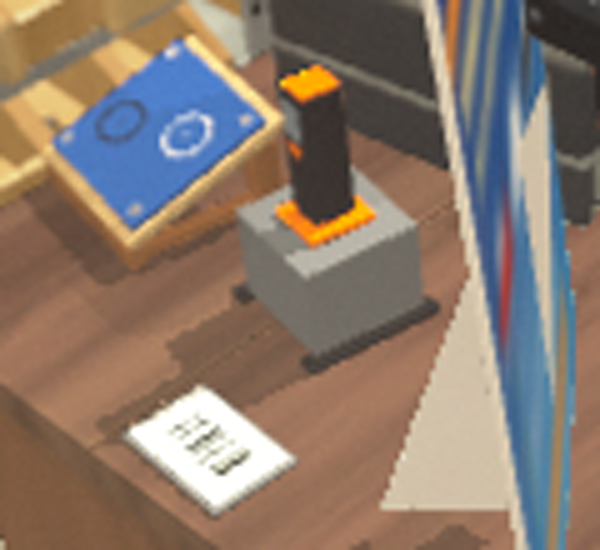

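View pics/c2.png

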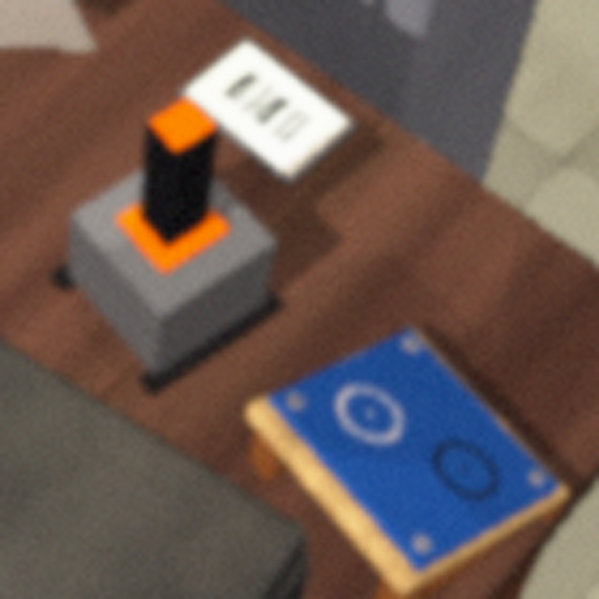

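The first crop shows the white ring at (187,134), the black ring at (121,121), the cap centre at (310,84), and the bar code at (209,443). In the second, the white ring is at (370,413), the black ring at (466,470), the cap at (182,124), and the bar code at (265,105). Next I'll triangulate and look at the board, which is the obstacle.

```bash
cat > h.py <<'E'
import json,cv2,numpy as np
from bench import *
def ray(n,uv,C=None):
    c=C or get_calibration(n); K=np.array([[c["fx"],0,c["cx"]],[0,c["fy"],c["cy"]],[0,0,1]])
    p=cv2.undistortPoints(np.array([[uv]],float),K,np.array(c["distortion"]))[0,0]
    T=np.array(c["T"]); d=T[:3,:3]@[p[0],p[1],1]; return T[:3,3],d/np.linalg.norm(d)
def tri(rays):
    A=np.zeros((3,3));b=np.zeros(3)
    for o,d in rays:
        P=np.eye(3)-np.outer(d,d);A+=P;b+=P@o
    x=np.linalg.solve(A,b); return x,max(np.linalg.norm((np.eye(3)-np.outer(d,d))@(x-o)) for o,d in rays)
def onz(n,uv,z,C=None):
    o,d=ray(n,uv,C); return o+d*(z-o[2])/d[2]
def proj(n,p,C=None):
    c=C or get_calibration(n); K=np.array([[c["fx"],0,c["cx"]],[0,c["fy"],c["cy"]],[0,0,1]]); M=np.linalg.inv(np.array(c["T"]))
    return cv2.projectPoints(np.array([p],float),cv2.Rodrigues(M[:3,:3])[0],M[:3,3],K,np.array(c["distortion"]))[0][0,0]
E
python3 - <<'E'
from h import *
f1=lambda x,y:((x+.5)/5-.5+205,(y+.5)/5-.5+110); f2=lambda x,y:((x+.5)/4.28-.5+325,(y+.5)/4.28-.5+205)
P=dict(white=((187,134),(370,413)),black=((121,121),(466,470)),cap=((310,84),(182,124)),bar=((209,443),(265,105)),
 s1=((173,50),(421,543)),s2=((246,121),(295,401)),s3=((134,210),(412,345)),s4=((67,135),(537,477)))
for k,(a,b) in P.items():
    x,e=tri([ray("scene",f1(*a)),ray("side",f2(*b))]);print(k,x.round(4),round(e,4))
print("barz",onz("scene",f1(209,443),.0055),onz("side",f2(265,105),.0055))
print("cap z.17",onz("scene",f1(310,84),.17),onz("side",f2(182,124),.17))
for a in((238,213),(307,275),(418,225)):print("st1",onz("scene",f1(*a),.07).round(3))
for a in((70,218),(157,313),(275,242)):print("st2",onz("side",f2(*a),.07).round(3))
s=cv2.imread("pics/scene0.png")[0:280,230:390]; d=cv2.imread("pics/side0.png")[60:340,230:390]
cv2.imwrite("pics/c3.png",cv2.resize(np.hstack([s,d]),None,fx=2.1,fy=2.1,interpolation=cv2.INTER_CUBIC))
E
```

```text
white [0.5649 0.3618 0.0534] 0.0003
black [0.5523 0.4157 0.0445] 0.0001
cap [0.5559 0.218  0.1655] 0.0002
bar [0.4177 0.179  0.0037] 0.0004
s1 [0.6101 0.4261 0.0657] 0.0001
s2 [0.5911 0.3318 0.0637] 0.0002
s3 [0.5063 0.3492 0.0329] 0.0002
s4 [0.5258 0.443  0.0348] 0.0005
barz [0.41641994 0.17776817 0.0055    ] [0.41912937 0.17943423 0.0055    ]
cap z.17 [0.55173929 0.21318465 0.17      ] [0.55862827 0.21970631 0.17      ]
st1 [0.521 0.259 0.07 ]
st1 [0.51  0.185 0.07 ]
st1 [0.585 0.168 0.07 ]
st2 [0.591 0.174 0.07 ]
st2 [0.603 0.248 0.07 ]
st2 [0.526 0.266 0.07 ]
```

View pics/c3.png

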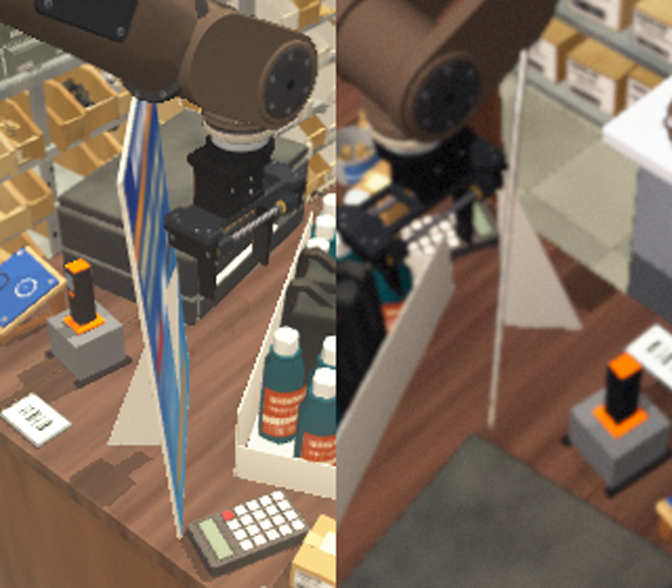

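The enlarged view shows the board's near edge running from (316,255) up to (288,86) in the scene image. In the side image the board is a line from (304,262) to (319,84). I'll find its extent now.

Run:
```python
from h import *
a=onz("scene",(315.7,254.8),0);b=onz("side",(303.8,262.4),0);print("near bottom",a,"far bottom",b)
for nm,p,n,uv in(("near",a,"scene",(288,85.7)),("far",b,"side",(319,84)),("far",b,"scene",(296.7,47)),("near","x","side",(319,84))):
    if isinstance(p,str):p=a
    print(nm,n,tri([ray(n,uv),(p,np.array([0,0,1.]))]))
print("side plane normal",np.cross(ray("side",(303.8,262.4))[1],ray("side",(319,84))[1]))
print("grip_depth",grip_depth if 'grip_depth' in globals() else None, get_tcp_rot().round(3).tolist(),get_force(),get_time())
for z in(0,.1,.3):
    print([onz("side",(x,y),0).round(3).tolist() for x,y in((370,217),)])
```

```text
near bottom [ 0.40377098 -0.10706473  0.        ] far bottom [0.63581394 0.091265   0.        ]
near scene (array([ 0.38861294, -0.09295291,  0.48976883]), np.float64(0.020710125256394304))
far side (array([0.61888921, 0.10832321, 0.54758103]), np.float64(0.02402975374536179))
far scene (array([0.61827019, 0.10856577, 0.41522969]), np.float64(0.024639389674766962))
near side (array([ 0.39482038, -0.09804355,  0.31171339]), np.float64(0.01270806398005134))
side plane normal [-0.22937222  0.26493877 -0.03068567]
grip_depth 0.0188 [[-0.0, 1.0, -0.001], [1.0, 0.0, 0.0], [0.0, -0.001, -1.0]] [-0.77875344 -0.50109925  0.56665089] 0.15
[[0.415, 0.12, 0.0]]
[[0.415, 0.12, 0.0]]
[[0.415, 0.12, 0.0]]
```

Run:
```python
from h import *
n=np.cross(ray("side",(303.8,262.4))[1],ray("side",(319,84))[1]);n/=np.linalg.norm(n)
c=get_calibration("side");p0=np.array(c["T"])[:3,3]
for uv in((315.7,254.8),(288,85.7),(296.7,47)):
    o,d=ray("scene",uv);t=n@(p0-o)/(n@d);print(uv,(o+t*d).round(3))
a=np.array([.404,-.107,0])
print("vertical test",[proj("scene",a+[0,0,z]).round(0).tolist() for z in(0,.2,.4,.5)],[proj("side",a+[0,0,z]).round(0).tolist() for z in(0,.2,.4,.5)])
R0=get_tcp_rot();print(R0.round(2).tolist())
def Rz(yaw,s):
    y=s*np.array([-np.sin(yaw),np.cos(yaw),0]);z=np.array([0,0,-1.]);return np.column_stack([np.cross(y,z),y,z])
yaw=-.205
for z in(.5,.6,.65,.7):
    for p in((.625,0),(.556,.217)):
        print(z,p,[None if (q:=solve_ik([*p,z],R)) is None else q.round(2).tolist() for R in(R0,Rz(yaw,1),Rz(yaw,-1))])
for p in((.556,.217,.106),(.418,.179,.18)):
    print(p,[None if (q:=solve_ik(p,R)) is None else q.round(2).tolist() for R in(Rz(yaw,1),Rz(yaw,-1))])
```

```text
(315.7, 254.8) [ 0.395 -0.115  0.016]
(288, 85.7) [ 0.372 -0.08   0.491]
(296.7, 47) [0.526 0.05  0.465]
vertical test [[316.0, 255.0], [315.0, 201.0], [313.0, 127.0], [312.0, 79.0]] [[312.0, 172.0], [310.0, 119.0], [307.0, 53.0], [305.0, 12.0]]
[[-0.0, 1.0, -0.0], [1.0, 0.0, 0.0], [0.0, -0.0, -1.0]]
0.5 (0.625, 0) [[-0.11, 0.36, 1.04, 0.0, 1.74, -0.11], [-0.11, 0.36, 1.04, -0.0, 1.74, -1.47], [-0.11, 0.36, 1.04, -0.0, 1.74, 1.67]]
0.5 (0.556, 0.217) [[0.26, 0.31, 1.11, 0.0, 1.72, 0.26], [0.26, 0.31, 1.11, -0.0, 1.72, -1.1], [0.26, 0.31, 1.11, -0.0, 1.72, 2.04]]
0.6 (0.625, 0) [[-0.11, 0.41, 0.73, 0.0, 2.01, -0.11], [-0.11, 0.41, 0.73, -0.0, 2.01, -1.47], [-0.11, 0.41, 0.73, -0.0, 2.01, 1.67]]
0.6 (0.556, 0.217) [[0.26, 0.35, 0.82, 0.0, 1.98, 0.26], [0.26, 0.35, 0.82, -0.0, 1.98, -1.1], [0.26, 0.35, 0.82, -0.0, 1.98, 2.04]]
0.65 (0.625, 0) [[-0.11, 0.46, 0.51, 0.0, 2.18, -0.11], [-0.11, 0.46, 0.51, -0.0, 2.18, -1.47], [-0.11, 0.46, 0.51, -0.0, 2.18, 1.67]]
0.65 (0.556, 0.217) [[0.26, 0.39, 0.62, 0.0, 2.13, 0.26], [0.26, 0.39, 0.62, -0.0, 2.13, -1.1], [0.26, 0.39, 0.62, -0.0, 2.13, 2.04]]
0.7 (0.625, 0) [[-0.11, 0.58, 0.12, 0.0, 2.44, -0.11], [-0.11, 0.58, 0.13, -0.0, 2.43, -1.47], [-0.11, 0.58, 0.13, -0.0, 2.43, 1.67]]
0.7 (0.556, 0.217) [[0.26, 0.47, 0.34, 0.0, 2.33, 0.26], [0.26, 0.47, 0.34, -0.0, 2.33, -1.1], [0.26, 0.47, 0.34, -0.0, 2.33, 2.04]]
(0.556, 0.217, 0.106) [[0.26, 0.58, 1.74, -0.0, 0.83, -1.1], [0.26, 0.58, 1.74, -0.0, 0.83, 2.04]]
(0.418, 0.179, 0.18) [[0.26, 0.3, 2.0, -0.0, 0.84, -1.11], [0.26, 0.3, 2.0, -0.0, 0.84, 2.03]]
```

Run:
```python
from h import *
az=-.106;lat=np.array([np.sin(az),-np.cos(az),0]);fwd=np.array([np.cos(az),np.sin(az),0]);p=np.array([.625,0,0])
for uv in((368,38),(368,18),(368,58),(341,75),(327,75),(360,75)):
    o,d=ray("scene",uv);t=fwd@(p-o)/(fwd@d);x=o+t*d;print(uv,"lateral right",((x-p)@lat).round(3),"z",x[2].round(3))
# side-cam: arm left surface
for uv in((284,103),(318,84),(245,85)):
    o,d=ray("side",uv);t=fwd@(p-o)/(fwd@d);x=o+t*d;print("side",uv,((x-p)@lat).round(3),x[2].round(3))
```

```text
(368, 38) lateral right 0.066 z 0.487
(368, 18) lateral right 0.062 z 0.527
(368, 58) lateral right 0.071 z 0.445
(341, 75) lateral right -0.008 z 0.373
(327, 75) lateral right -0.056 z 0.354
(360, 75) lateral right 0.051 z 0.397
side (284, 103) -0.069 0.494
side (318, 84) -0.164 0.591
side (245, 85) 0.059 0.458
```

```bash
cat >> h.py <<'E'
def Rz(yaw,s=1):
    y=s*np.array([-np.sin(yaw),np.cos(yaw),0]);z=np.array([0,0,-1.]);return np.column_stack([np.cross(y,z),y,z])
E
python3 - <<'E'
from h import *
R=Rz(-.205)
move_l([.625,0,.6],speed=.3)
movep([.556,.217,.6],R)
move_l([.556,.217,.30],speed=.3)
wait(.3)
c=get_calibration("wrist");im=read_camera("wrist")
print(get_time(),get_eef_pos(),np.round(c["T"],3).tolist())
cv2.imwrite("pics/w1.png",im[:,:,::-1]);json.dump({k:np.asarray(v).tolist() for k,v in c.items()},open("w1.json","w"))
E
```

```text
4.025 [0.5560705  0.21704484 0.3004632 ] [[0.204, 0.94, 0.272, 0.479], [0.979, -0.196, -0.055, 0.233], [0.001, 0.278, -0.961, 0.471], [0.0, 0.0, 0.0, 1.0]]
```

View pics/w1.png

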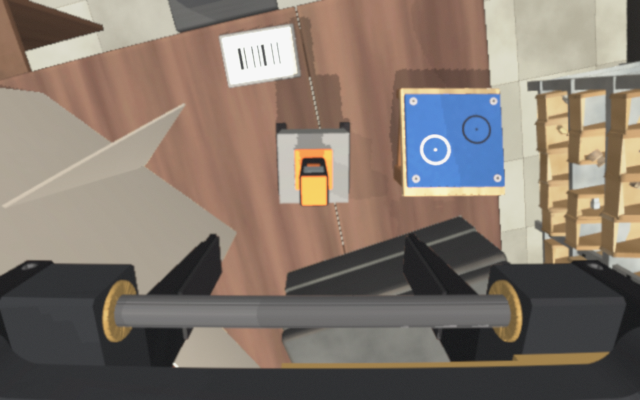

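The wrist view shows the gauge cap at (314,191), the stand squared up with the image at columns 278–350, the white ring at (435,150), the black ring at (476,129), and the bar code at (259,55). I'll refine the poses with all three cameras.

Run:
```python
from h import *
C=json.load(open("w1.json"));im=cv2.imread("pics/w1.png").astype(int)
b,g,r=im[...,0],im[...,1],im[...,2]
w=(r>150)&(g>150); ys,xs=np.nonzero(w[128:172,412:458]);ring=((xs.min()+xs.max())/2+412,(ys.min()+ys.max())/2+128);print("ring",ring,xs.mean()+412,ys.mean()+128)
dk=(r<90)&(g<90);ys,xs=np.nonzero(dk[40:72,232:290]);print("bars",xs.min()+232,xs.max()+232,ys.min()+40,ys.max()+40)
bar=((xs.min()+xs.max())/2+232,(ys.min()+ys.max())/2+40)
org=(r>215)&(g>140)&(b<110);ys,xs=np.nonzero(org[170:215,290:340]);q=np.column_stack([xs+290,ys+170]).astype(np.float32);print("cap",cv2.minAreaRect(q))
cap=cv2.minAreaRect(q)[0]
f1=lambda x,y:((x+.5)/5-.5+205,(y+.5)/5-.5+110); f2=lambda x,y:((x+.5)/4.28-.5+325,(y+.5)/4.28-.5+205)
P=dict(white=((187,134),(370,413),ring),black=((121,121),(466,470),(476.5,129)),cap=((310,84),(182,124),cap),bar=((209,443),(265,105),bar),
 s1=((173,50),(421,543),(498,178)),s2=((246,121),(295,401),(416,178)),s3=((134,210),(412,345),(413,101)),s4=((67,135),(537,477),(494,101)))
X={}
for k,(a,s,v) in P.items():
    x,e=tri([ray("scene",f1(*a)),ray("side",f2(*s)),ray("w",v,C)]);X[k]=x;print(k,x.round(4),round(e,4))
print("cap wrist .17",onz("w",cap,.17,C),"bar wrist",onz("w",bar,.0055,C))
for uv in((278,132),(278,203),(350,132),(350,203)):print("stand top",onz("w",uv,.07,C).round(4))
ux=X["s1"]-X["s4"]+X["s2"]-X["s3"];ux/=np.linalg.norm(ux);uy=X["s4"]-X["s3"]+X["s1"]-X["s2"];n=np.cross(ux,uy);n/=np.linalg.norm(n)
print("n",n,"tilt",np.degrees(np.arccos(n[2])),"yaw n",np.degrees(np.arctan2(n[1],-n[0])),"yaw ux",np.degrees(np.arctan2(ux[1],ux[0])),"yaw uy",np.degrees(np.arctan2(-uy[0],uy[1])))
print("ring on-plane",(X["white"]-(X["s1"]+X["s2"]+X["s3"]+X["s4"])/4)@n)
```

```text
ring (np.float64(435.0), np.float64(149.5)) 434.7632311977716 149.3676880222841
bars 239 264 46 67
cap ((313.0, 187.5), (35.0, 34.0), 90.0)
white [0.5653 0.3624 0.0537] 0.0009
black [0.5528 0.4164 0.0449] 0.0012
cap [0.5553 0.2183 0.1651] 0.0013
bar [0.4168 0.1758 0.0049] 0.0044
s1 [0.6107 0.4271 0.0664] 0.0016
s2 [0.5917 0.3328 0.0641] 0.0016
s3 [0.5067 0.3497 0.0331] 0.0009
s4 [0.526  0.4438 0.0353] 0.0015
cap wrist .17 [0.55296291 0.21916859 0.17      ] bar wrist [0.41652707 0.17140611 0.0055    ]
stand top [0.5077 0.1894 0.07  ]
stand top [0.5876 0.1706 0.07  ]
stand top [0.5239 0.2675 0.07  ]
stand top [0.6048 0.2531 0.07  ]
n [-0.33571298  0.0459654   0.94084216] tilt 19.806529109968782 yaw n 7.796388302262905 yaw ux -11.230388558553686 yaw uy -11.459875966397778
ring on-plane 0.0003256095584754726
```

Run:
```python
from h import *
R=Rz(-.204);p=np.array([.5555,.2185])
move_l([*p,.30],R,speed=.1)
print(move_l([*p,.185],speed=.2))
print(move_l([*p,.103],speed=.08,max_force=10),get_eef_pos(),get_force())
set_gripper(0.0);print("w",get_gripper_width(),get_finger_force(),get_force(),get_torque())
zt=get_eef_pos()[2]
print("lift",move_l([*get_eef_pos()[:2],zt+.1],speed=.08,max_force=15),get_force(),get_gripper_width(),get_time())
json.dump(zt,open("zt.json","w"))
wait(.2)
c=get_calibration("wrist");cv2.imwrite("pics/w2.png",read_camera("wrist")[:,:,::-1]);cv2.imwrite("pics/sc2.png",read_camera("scene")[:,:,::-1]);cv2.imwrite("pics/sd2.png",read_camera("side")[:,:,::-1])
a=cv2.resize(cv2.imread("pics/sc2.png")[80:220,210:350],(560,560));b=cv2.resize(cv2.imread("pics/sd2.png")[150:290,310:450],(560,560))
cv2.imwrite("pics/v2.png",cv2.resize(np.hstack([a,b]),(800,400)))
```

```text
False
False [0.5557512  0.2185529  0.10347282] [0.26939933 0.15824367 0.21283594]
w 0.025866202542685696 29.94465708732605 [ 1.02092679  0.80818032 -1.01404311] [ 0.16816517 -0.11126982 -0.00791088]
lift False [ 0.23538516  0.42707583 -2.17198977] 0.0259726327351535 8.6583
```

View pics/v2.png

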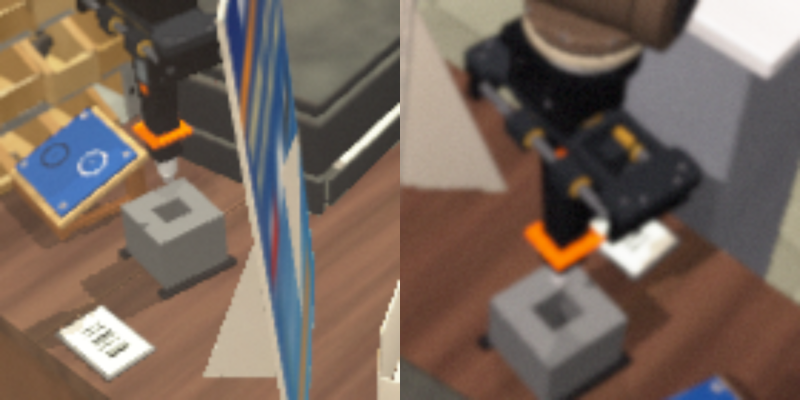

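The gauge is held clear of the stand, and its tip shows above the empty hole. Next I'll aim at the card.

Run:
```python
from h import *
zt=json.load(open("zt.json"))
print("tip tri",tri([ray("scene",(268.2,139.8)),ray("side",(366.5,247.3))]),"tcp",get_eef_pos())
R=Rz(-.204);z=.0055+.08+zt-.01
e=get_eef_pos();move_l([e[0],e[1],z+.02],speed=.1)
move_l([.418,.178,z+.02],speed=.15);move_l([.418,.178,z],speed=.05)
wait(1.5);print(get_eef_pos(),get_force(),get_time(),get_gripper_width())
c=get_calibration("wrist");im=read_camera("scene")
cv2.imwrite("pics/s3.png",cv2.resize(im[100:240,190:330,::-1],(560,560)))
a=np.radians(-11.35);n=np.array([-np.sin(.349)*np.cos(a),-np.sin(.349)*np.sin(a),np.cos(.349)]);y=np.array([-np.sin(a),np.cos(a),0])
Rp=np.column_stack([np.cross(y,-n),y,-n]);s=np.array([.5653,.3624,.0537]);L=zt-.01
json.dump(dict(n=n.tolist(),Rp=Rp.tolist(),s=s.tolist(),L=L),open("pl.json","w"))
for d in(.08,0):
    q=solve_ik(s+n*(L+d),Rp);print((s+n*(L+d)).round(3),None if q is None else q.round(2))
```

```text
tip tri (array([0.55735554, 0.220492  , 0.11536721]), np.float64(0.00025174202155158436)) tcp [0.55551773 0.21849154 0.20284921]
[0.41800766 0.17800096 0.17847323] [ 0.062715    0.33953435 -1.78882392] 12.4167 0.02600787294126375
[0.507 0.374 0.216] [ 0.64  0.43  1.71 -0.36  0.8  -0.5 ]
[0.534 0.369 0.141] [ 0.61  0.54  1.75 -0.42  0.65 -0.46]
```

View pics/s3.png

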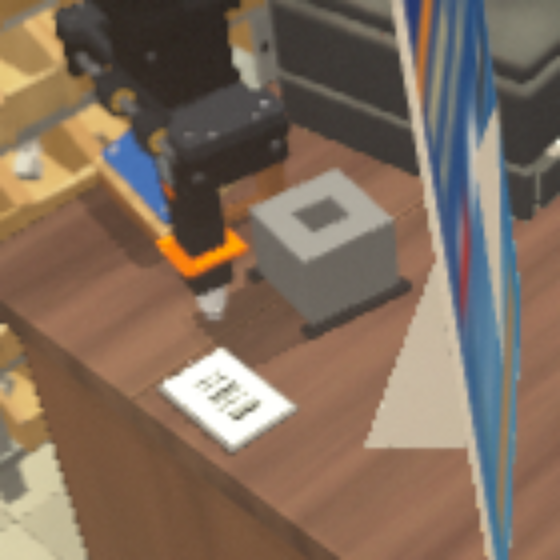

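The tip is at about (243,179), above the card. I'll check its projection and then go to the plate.

Run:
```python
from h import *
print("tip proj",proj("scene",[.418,.178,.0855]))
d=json.load(open("pl.json"));n,Rp,s,L=[np.array(d[k]) for k in("n","Rp","s","L")]
e=get_eef_pos();move_l([e[0],e[1],.30],speed=.2)
movep(s+n*(L+.10),Rp); move_l(s+n*(L+.02),speed=.1);wait(.5)
print(get_time(),get_eef_pos(),(s+n*(L+.02)),get_force(),np.degrees(np.arccos(-get_tcp_rot()[:,2]@n)))
A=read_camera("scene");B=read_camera("side");cv2.imwrite("pics/s4.png",A[:,:,::-1]);cv2.imwrite("pics/d4.png",B[:,:,::-1])
print("tip expected",proj("scene",s+.02*n),proj("side",s+.02*n))
v=np.hstack([cv2.resize(A[100:170,205:275],(400,400),interpolation=2),cv2.resize(B[265:335,375:445],(400,400),interpolation=2)])
cv2.imwrite("pics/v4.png",v[:,:,::-1])
```

```text
tip proj [242.93105763 177.77221766]
15.5667 [0.52740977 0.37004974 0.15995594] [0.52742294 0.37000296 0.15986391] [-0.04423848 -0.24612481 -1.38449856] 0.008206420821274792
tip expected [239.1651009  132.26061619] [414.46829899 295.71815529]
```

View pics/v4.png

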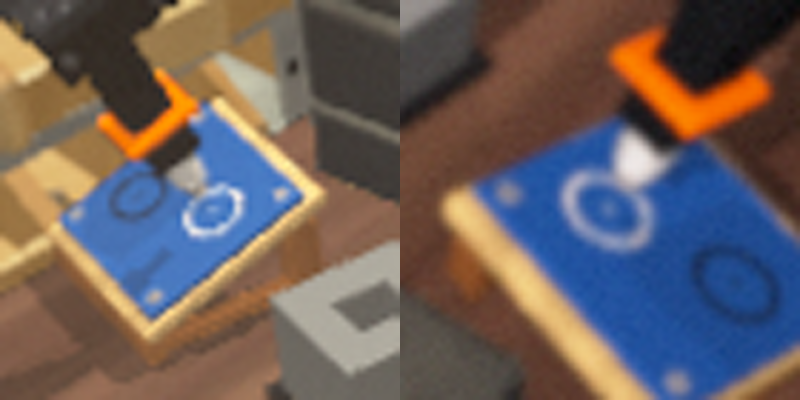

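The tip is above the white ring at about (240,133) in the scene and (416,297) in the side view, 1–2 px from where it should be. I'll shift it by the measured offset, then press gently.

Run:
```python
from h import *
d=json.load(open("pl.json"));n,Rp,s,L=[np.array(d[k]) for k in("n","Rp","s","L")]
t,e=tri([ray("scene",(240.3,132.7)),ray("side",(415.5,297))]);x=t-s;print("tip-ring in plate",Rp.T@x,e)
sh=x-n*(n@x);sh*=min(1,.003/np.linalg.norm(sh));s2=s-sh
move_l(s2+n*(L+.015),speed=.02);wait(.4)
F=lambda:np.mean([get_force() for _ in range(1)],0)@n
f0=F();print("tare",f0)
hit=move_l(s2+n*(L-.008),speed=.008,max_force=2.0);wait(.2)
p=get_eef_pos();h=(p-s2)@n-L;print(hit,"h",h,"F",F()-f0)
for i in range(8):
    f=F()-f0
    if abs(f-3)<.4: break
    h-=np.clip((3-f)/1000,-.001,.001); move_l(s2+n*(L+h),speed=.01);wait(.15)
    print(round(h,4),round(F()-f0,2))
wait(.5);print(get_time(),F()-f0,get_gripper_width(),get_eef_pos()-(s2+n*(L+h)))
A=read_camera("scene");B=read_camera("side")
v=np.hstack([cv2.resize(A[100:170,205:275],(400,400),interpolation=2),cv2.resize(B[265:335,375:445],(400,400),interpolation=2)])
cv2.imwrite("pics/v5.png",v[:,:,::-1])
```

```text
tip-ring in plate [-0.00034514  0.00153102 -0.01680516] 0.0026995410157541464
tare -2.3538286896489184
True h -0.0010034612266616033 F 1.9811194423251477
-0.002 3.49
-0.0015 4.08
-0.0005 3.38
20.2 1.9950596910482283 0.026156865448318287 [-1.77848360e-05 -2.76518047e-05 -1.42327660e-05]
```

View pics/v5.png

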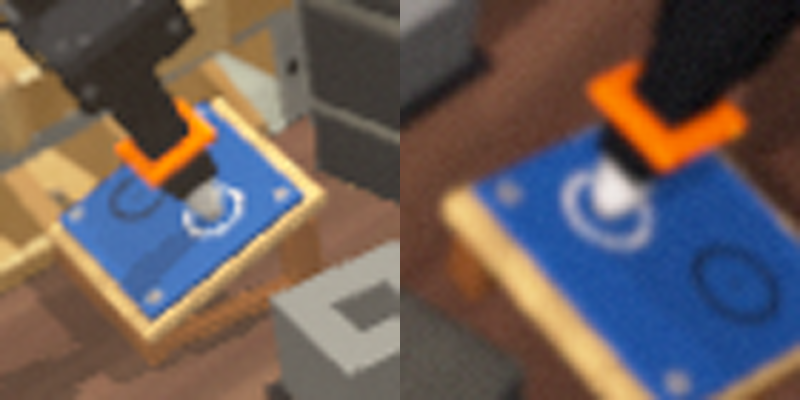

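The tip is inside the white ring and pressed a little. The force readings are noisy, so I'll tare again with averaged readings and set the depth from the averaged force.

Run:
```python
from h import *
d=json.load(open("pl.json"));n,L=np.array(d["n"]),d["L"]
p0=get_eef_pos()
def F():
    r=[]
    for _ in range(25): wait(.02); r.append(get_force()@n)
    return np.mean(r),np.std(r)/5
go=lambda k:move_l(p0+n*k,speed=.01)
def rd(k): go(k);wait(.2);f=F();print(k,np.round(f,2));return f[0]
f0=rd(.010)
k=0.;f=rd(0)-f0
for i in range(5):
    print("F",round(f,2))
    if abs(f-3)<.3:break
    k-=np.clip((3-f)*.0015,-.002,.002);f=rd(k)-f0
print(get_time(),k,f,get_gripper_width())
```

```text
0.01 [-1.67  0.12]
0 [0.36 0.08]
F 2.03
-0.0014493307151598905 [1.21 0.1 ]
F 2.88
24.7417 -0.0014493307151598905 2.884041937499304 0.02619165992856751
```

```bash
python3 -c "
from bench import *
wait(.5);print(sign_off(),get_time())"
```

```text
the job is handed in; nothing more can be done
the job is handed in; nothing more can be done
```

I held the gauge about 8 cm above the bar code for 1.5 s, then handed the job in at about 25 s with its tip inside the white ring, square to the plate and pressed at about 2.9 N (sleeve roughly half way in); I got no pass/fail verdict back.

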